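# Seat the specimen carrier under the stage's retaining block

### The arm

A 6-joint arm with a two-finger parallel gripper is mounted at the origin on the work surface. World frame = base frame: x ahead of the robot, y to its left, z up, the work surface at z = 0. Lengths are in m, angles in degrees, forces in N, time in s.
With the tool pointing down it reaches from about 0.3 to 0.825 m from the base axis. Payload 5.4 kg.
Tool frame: the origin (TCP) lies at the very end of the fingers, on their centre line; the grasp point (between the pads) lies 19 mm behind it; z points along the fingers, y is the line along which they close (so a half turn about z gives the same grasp; the last joint's range is limited). The gripper opens to 92 mm and grips with 3 to 60 N. Pads are 20 mm wide; open, the fingers measure 128 mm over their backs; the gripper's body (75 mm by 189 mm) begins 69 mm behind the grasp point.
Start: joints at [-81.423, 9.076, 91.501, -0, 79.423, -12.038], TCP at [0.202, -0.538, 0.215] pointing down, gripper open.
Joint ranges: [-166.64, 166.64], [-54.1, 131.32], [10.49, 154.53], [-73.88, 253.88], [9.74, 151.15], [-171.62, 171.62]. Speed limits (degrees/s): [147.25, 147.25, 180, 180, 180, 180].

### API

Orientations are given as a 3x3 rotation matrix whose columns are the frame's x, y, z axes.
In Python, from bench import bot gives the robot as it stands. The module is installed in compiled form; this text tells all that it offers.
- The arm moves only by the tool drive_tool, never from a script. Its argument "series" is a list of rows, each a list of 7 numbers: the shift along the tool's x, y, z in m, then the turn, a rotation vector about the tool's x, y, z in degrees, then the finger opening in m, from 0 to 0.0919. A call has 1 to 20 rows; each row is the pose to reach, as a shift and turn from the pose commanded when the call began, along the tool's axes at that moment; what a row does not reach only later rows make up. A row lasts 1/10 s, in which the tool goes at most 50 mm and 8.59 degrees, less where a joint would pass 70% of its speed; a pose out of reach is approached as far as the arm can. A call with a gripper value outside its range is refused whole. The fingers move at their own pace and stop on an object; "squeeze" is the grip in N (left out, the last holds). Time passes only in rows, so rows that repeat a pose let the fingers close. It gives the time, the measured TCP pose, the force, the opening and the grip force at its end, in the units of the state.
- bot.read_state(): the state, without advancing time (a new reading comes with each control period).
- bot.read_camera(name): name is "side" or "top"; returns a dict with "frame" (384x512x3 uint8, red, green, blue), "fx", "fy", "cx", "cy" (pixels), "eye" and "rotation" of the camera in the world. Camera axes: x right, y down, z forward; pixel columns grow to the right and rows downward; lengths in m; the calibration is good to about 2 mm. A picture is of the moment at which its call begins. There is no depth.
- bot.close_job(): hands the job in; it is judged then, once.
The state is a dict: "t": time; "qpos": joint angles; "qd": joint speeds; "effort": joint torques, N m; "tool_pos": TCP position; "eef_rot": TCP orientation; "contact_force": force on the tool from outside, world axes, zero at the start; "torque": the same for the moment, N m; "width": opening from 0.0 (shut) to 1.0 (fully open); "gripper_force": force on a finger pad.
Only numpy, scipy, OpenCV 4.12 (cv2) and the standard library are available. Lean on these libraries where they do the work, as an engineer would, in place of code of your own. Each camera call takes 0.05 s, during which the arm holds its last target. There are 200 camera calls.

### The job

Pick up the specimen carrier by its grip post, lay it flat on the white stage just short of the retaining block with its nose towards the block, then slide it along the stage under the block's overhang until it is fully home against the stop inside. How deep the stop is set cannot be seen and differs each time, and a sprung pin drags on the carrier on the way in, so feel for the stop: press the carrier home against it firmly, with about 12 N and never over 22 N, and do not slam or wedge it on the stage. Then let go gently, leaving it flat and home against the stop, with nothing else on the bench disturbed.

Things in the scene. Friction and masses are not known exactly. Their poses are not given: they have to be found in the camera images.
- carrier: The specimen carrier, loose: a flat steel plate 50 (its x) x 120 (its y) x 8 mm, with a glass slip on it; about 0.2 kg. Origin: centre of the underside; z up, +y towards its nose (the bare end). A black square grip post, 22 x 22 mm, stands at y = -45 mm near the tail, from z = 8 to z = 44 mm, sides parallel to the plate's; grip it there, either way round.
- nose (a point): Middle of the carrier's nose end face, at (0, 60, 4) mm in the carrier's frame; same axes. The last 10 mm of the plate slope down from 8 mm to 5.5 mm thick here; the underside is flat.
- stage: The stage, fixed: white base 130 (its x) x 260 (its y, from -125 to +135) x 20 mm; origin: on its underside, z up. The flat top, the deck, is at z = 20 mm, with a round flush window at y = -12 mm. At the +y end stands the dark retaining block: y = 55 to 130 mm, 89 mm wide, top at z = 42 mm; the carrier slides in under it towards +y.
- mouth (a point): Middle of the mouth of the pocket under the block, on the deck, at (0, 55, 20) mm in the stage's frame. The pocket is 53 mm wide, centred on x = 0, and 10 mm high, open towards -y. Two flared guide walls, 10 mm high, lead in: 73 mm apart 25 mm before the mouth, 53 mm apart at it.
- pin (a point): Foot of the round-ended brass pin that stands down through the roof at (0, 68, 26.5) mm in the stage's frame, 6.5 mm above the deck. Sprung: the 8 mm carrier lifts it 1.5 mm; it resists with up to about 8 N as the nose passes, then drags with 3 to 6 N, which also holds the carrier in place when it is let go.
- stop: The stop unit, fixed in the stage; origin on the deck at the pocket's rear, (0, 130, 20) mm in the stage's frame, same axes; a screw head (18 mm) shows behind it. Inside, hidden, is a pad whose face lies 24 to 48 mm ahead (-y) of this origin, set differently each time and not measured: find it by feel. The pad gives 3 mm under 0.8 to 1.5 N, then is rigid: that is home.
- weight: Bystander: steel cylinder, 44 mm across, 32 mm high; origin centre of underside.
- beaker: Bystander: glass beaker, 68 mm across, 75 mm high; origin centre of underside.
- reagent: Bystander: amber jar with white cap, 48 mm across, 85 mm high; origin centre of underside.
There are look-alikes about, which are no part of the job. What is shaped like the carrier but red or yellow is not meant.

How it is judged:
By the outcome, as a careful person would: the job done as asked, in the order asked, and still so for the second after the job is handed in, with the robot touching nothing.
It also fails if it takes over 67 s, if anything falls off the work surface, if the arm or the gripper's body presses on something with over 40 N, if the wrist force passes 120 N, or if a joint passes its speed limit or range.

## Working session

There is one attempt and no reset: what is moved stays moved. The work goes in short steps, Python scripts to look and compute and a tool call to move; the robot and the scene stay as the last step left them, time stands still between calls to the robot, and variables do not carry over. Pictures are saved under pics/ and viewed, at most 10 in all, crops included, and the job is handed in when it is done.

Besides the shell and the picture viewer there is one more tool, called after "Emit:" as name([rows], argument=value, ...), one row to a line, values as JSON. drive_tool: Moves the arm, as the interface text tells. Its arguments: {"type":"object","properties":{"series":{"type":"array"},"squeeze":{"type":"number"}},"required":["series"]}

```bash
mkdir -p pics; python3 - <<'E'
from bench import bot
import cv2,pickle,numpy as np
d={}
for n in("side","top"):
    c=bot.read_camera(n);d[n]=c
    cv2.imwrite(f"pics/{n}0.png",c["frame"][:,:,::-1]);print(n,c["fx"],c["cx"],c["cy"],c["eye"],np.round(c["rotation"],3).tolist())
pickle.dump(d,open("c0.pkl","wb"))
s=bot.read_state();print(s)
E
```

```text
side 419.51071369235683 258.175806431213 188.52775716287522 [0.31910695 0.91963349 0.65624562] [[-0.961, -0.153, 0.231], [-0.277, 0.561, -0.78], [-0.01, -0.814, -0.581]]
top 398.70156432746023 251.65559234299792 195.18830421310167 [0.40530643 0.09744964 1.07384781] [[0.021, -0.989, 0.146], [-1.0, -0.023, -0.013], [0.016, -0.146, -0.989]]
{'t': 0.1, 'qpos': array([-8.14217821e+01,  9.10865639e+00,  9.15652294e+01,  9.03609975e-04,
        7.94234158e+01, -1.20411703e+01]), 'qd': array([ 0.01284606, -0.11320874, -0.06878366, -0.06458112, -0.05287891,
       -0.06015802]), 'effort': array([ 1.30251910e-04, -3.86504102e+01, -3.22959924e+01,  7.03689200e-02,
        3.39677674e-02, -4.34237393e-05]), 'tool_pos': array([ 0.20235795, -0.53760736,  0.21371877]), 'eef_rot': array([[ 9.35941491e-01,  3.52155462e-01, -2.37977827e-04],
       [ 3.52155348e-01, -9.35940053e-01,  1.68154719e-03],
       [ 3.69433046e-04, -1.65763495e-03, -9.99998558e-01]]), 'contact_force': array([-0.07711917,  0.43643482,  0.31653073]), 'torque': array([-0.01578476, -0.01615212, -0.00941498]), 'gripper_force': 0.0, 'width': 1.0034924776175411}
```

View pics/top0.png

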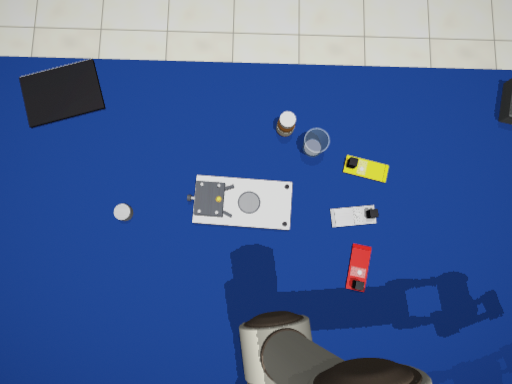

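View pics/side0.png

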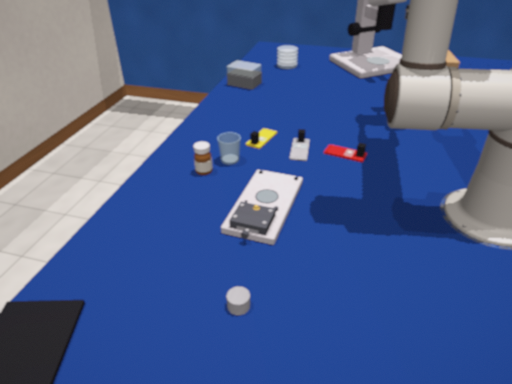

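The top view shows the grey-white carrier at about (354,216), with its black post at (372,213) and its nose to the left. The white stage is at (243,202), with the block at its left end (209,199). The amber jar (287,123) and beaker (316,142) are off to one side, the weight is at (122,212), and the red and yellow look-alikes are beside the carrier. The side view agrees.

```bash
cat > h.py <<'E'
import numpy as np,cv2
def ray(c,uv,z):
    uv=np.atleast_2d(uv).astype(float)
    d=np.c_[(uv[:,0]-c["cx"])/c["fx"],(uv[:,1]-c["cy"])/c["fy"],np.ones(len(uv))]@np.array(c["rotation"]).T
    e=np.array(c["eye"]);return e+d*((z-e[2])/d[:,2])[:,None]
def proj(c,P):
    p=(np.atleast_2d(P)-c["eye"])@np.array(c["rotation"]);return np.c_[p[:,0]/p[:,2]*c["fx"]+c["cx"],p[:,1]/p[:,2]*c["fy"]+c["cy"]]
def rect(c,mask,z,k=8):
    # contour on a k-times enlarged mask, rays to plane z, min-area rectangle in mm
    n,cs=0,cv2.findContours(mask,cv2.RETR_EXTERNAL,cv2.CHAIN_APPROX_NONE)[0]
    q=max(cs,key=cv2.contourArea)[:,0]
    uv=(q+.5)/k-.5
    P=ray(c,uv,z)[:,:2]*1000
    return cv2.minAreaRect(P.astype(np.float32)),uv
def up(c,box,k=8):
    x0,y0,x1,y1=box
    f=cv2.resize(c["frame"],None,fx=k,fy=k,interpolation=cv2.INTER_LINEAR)
    m=np.zeros(f.shape[:2],np.uint8);m[y0*k:y1*k,x0*k:x1*k]=1
    return f.astype(int),m
E
cat > m.py <<'E'
from h import *;import pickle
c=pickle.load(open("c0.pkl","rb"))["top"]
f,m=up(c,(180,160,305,245))
st=((f[...,0]>100)&(m>0)).astype(np.uint8)
print("stage",rect(c,st,.02)[0])
bl=((f.max(2)<110)&(abs(f[...,2]-f[...,0])<35)&(m>0)).astype(np.uint8)
bl[:, 8*226:]=0
bl=cv2.morphologyEx(bl,cv2.MORPH_OPEN,np.ones((41,41)))
print("block",rect(c,bl,.042)[0])
f,m=up(c,(322,196,386,238))
ca=((f[...,0]>95)&(m>0)).astype(np.uint8)
ca=cv2.morphologyEx(ca,cv2.MORPH_CLOSE,np.ones((33,33)))
r,uv=rect(c,ca,.008);print("carrier",r,cv2.boxPoints(r))
po=((f.max(2)<65)&(m>0)).astype(np.uint8)
r,uv=rect(c,po,.044);print("post",r,uv.min(0),uv.max(0))
cv2.imwrite("pics/z1.png",cv2.hconcat([cv2.resize(c["frame"][190:245,320:390],(560,440),interpolation=2)[:,:,::-1]]))
E
python3 m.py
```

```text
stage ((543.3519897460938, 116.72544860839844), (279.2950439453125, 132.7154541015625), 86.96327209472656)Traceback (most recent call last):
  File "m.py", line 9, in <module>
    print("block",rect(c,bl,.042)[0])
                  ~~~~^^^^^^^^^^^
  File "h.py", line 11, in rect
    q=max(cs,key=cv2.contourArea)[:,0]
      ~~~^^^^^^^^^^^^^^^^^^^^^^^^
ValueError: max() iterable argument is empty
```

```bash
python3 - <<'E'
import re
s=open('m.py').read()
s=s.replace('print("stage"','st=cv2.morphologyEx(cv2.morphologyEx(np.pad(st,0),cv2.MORPH_CLOSE,np.ones((9,9))),cv2.MORPH_OPEN,np.ones((61,61)))\nprint("stage"',1)
s=s.replace('f.max(2)<110)&(abs(f[...,2]-f[...,0])<35)','f[...,0]<100)&(f[...,0]>20)&(f[...,2]<100)').replace('(41,41)','(31,31)')
s=s.replace('print("block"','print(c["frame"][199,[205,212,196,230,243]],c["frame"][213,[340,372]],c["frame"][216,350],bl.sum());cv2.imwrite("pics/z0.png",cv2.resize(c["frame"][165:240,180:305],(800,480),interpolation=2)[:,:,::-1])\nprint("block"')
open('m.py','w').write(s)
E
python3 m.py
```

```text
stage ((542.8732299804688, 107.80799102783203), (261.35430908203125, 132.70111083984375), 86.97754669189453)
[[115 118 126]
 [113 117 124]
 [114 117 123]
 [217 218 217]
 [178 179 181]] [[213 213 213]
 [ 62  60  63]] [210 210 210] 0Traceback (most recent call last):
  File "m.py", line 11, in <module>
    print("block",rect(c,bl,.042)[0])
                  ~~~~^^^^^^^^^^^
  File "h.py", line 11, in rect
    q=max(cs,key=cv2.contourArea)[:,0]
      ~~~^^^^^^^^^^^^^^^^^^^^^^^^
ValueError: max() iterable argument is empty
```

View pics/z0.png

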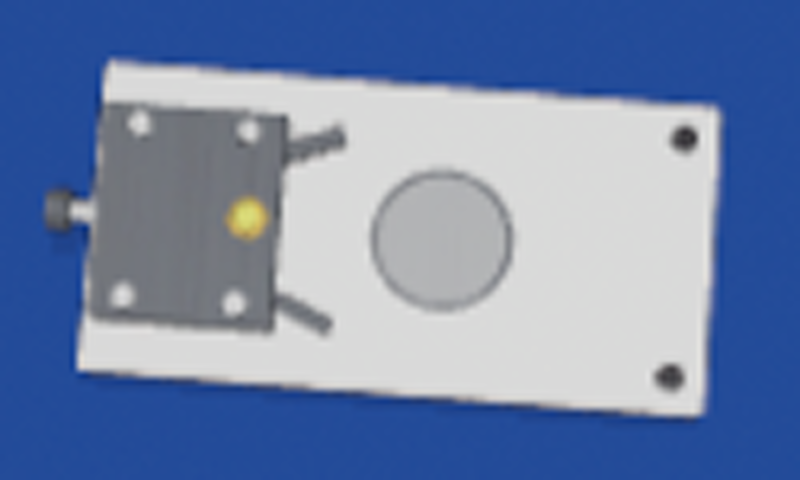

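The crop shows the whole stage, with the block at left, the flared guides opening to the right, the window at about (442,240) and the brass pin head at (246,217). Grey for the block is about 115, so I'm fixing the masks.

```bash
python3 - <<'E'
s=open('m.py').read()
s=s.replace('(f[...,0]<100)&(f[...,0]>20)&(f[...,2]<100)','(f[...,0]<160)&(f[...,0]>85)&(f[...,2]<165)&(f[...,2]-f[...,0]<40)')
s=s.replace('f.max(2)<65','f.max(2)<105').replace('(f[...,0]>95)&(m>0)).astype(np.uint8)\nca','((f[...,0]>120)|(f.max(2)<0))&(m>0)).astype(np.uint8)\nca')
s=s.replace("st=((f[...,0]>100)","st=((f[...,0]>125)|((f[...,0]>90)&(f[...,2]-f[...,0]<25)))").replace("|((f[...,0]>90)&(f[...,2]-f[...,0]<25)))&","|((f[...,0]>90)&(f[...,2]-f[...,0]<25))&")
s=s.replace("st=((f[...,0]>125)|((f[...,0]>90)&(f[...,2]-f[...,0]<25))&(m>0))","st=(((f[...,0]>125)|((f[...,0]>90)&(f[...,2]-f[...,0]<25)))&(m>0))")
s+='''
ys,xs=np.nonzero((f[...,0]>1)&0|po);
f,m=up(c,(180,160,305,245))
br=((f[...,0]-f[...,2]>50)&(m>0)).astype(np.uint8)
ys,xs=np.nonzero(br);print("pin",ray(c,[(xs.mean()+.5)/8-.5,(ys.mean()+.5)/8-.5],.043))
wi=((f[...,0]<197)&(f[...,0]>150)&(m>0)).astype(np.uint8);wi[:,:8*236]=0;wi[:,8*263:]=0
wi=cv2.morphologyEx(wi,cv2.MORPH_OPEN,np.ones((25,25)))
ys,xs=np.nonzero(wi);print("window",ray(c,[(xs.mean()+.5)/8-.5,(ys.mean()+.5)/8-.5],.02),wi.sum())
'''
open('m.py','w').write(s)
E
python3 m.py
```

```text
stage ((542.8785400390625, 108.17329406738281), (260.36859130859375, 131.73745727539062), 86.97688293457031)
[[115 118 126]
 [113 117 124]
 [114 117 123]
 [217 218 217]
 [178 179 181]] [[213 213 213]
 [ 62  60  63]] [210 210 210] 56056
block ((546.558349609375, 195.51284790039062), (78.55364990234375, 90.75382232666016), 87.47615051269531)
carrier ((513.5831298828125, -190.06434631347656), (52.42155456542969, 121.6058349609375), 6.612237453460693) [[ 480.5453  -132.68404]
 [ 494.5481  -253.48097]
 [ 546.621   -247.44466]
 [ 532.61816 -126.64772]]
post ((517.4791870117188, -229.7291717529297), (23.452816009521484, 33.73624038696289), 4.646163463592529) [365.1875 208.4375] [378.1875 217.6875]
pin [[0.54627307 0.17104494 0.043     ]]
window [[0.5404648  0.09225843 0.02      ]] 22535
```

View pics/z1.png

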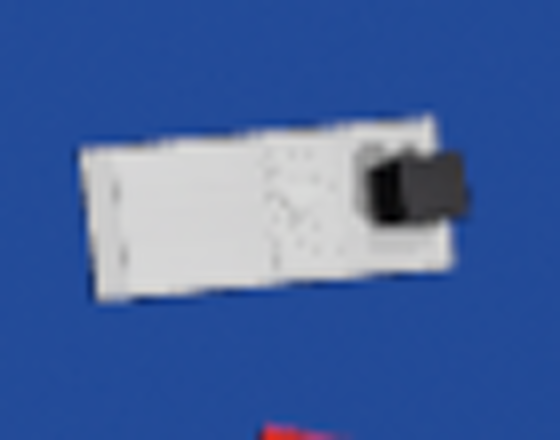

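The crop shows the carrier with its nose to the left and its post at the tail, around (374,213) full-frame. The measurements agree: stage origin ≈ (542.7, 103.2) mm with +y heading 87.0°; carrier heading 96.6°, post at ≈ (518.3, −235.2).

```bash
cat > g.py <<'E'
import sys,numpy as np
from bench import bot
from scipy.spatial.transform import Rotation as Ro
# usage: x y z(mm) heading of tool y (deg): shift along tool axes in m, rotvec in deg
s=bot.read_state();p=np.array(s["tool_pos"]);R=np.array(s["eef_rot"])
a=np.array(sys.argv[1:],float);y=np.array([np.cos(np.radians(a[3])),np.sin(np.radians(a[3])),0]);z=np.array([0,0,-1.])
T=np.c_[np.cross(y,z),y,z]
print("shift",np.round(R.T@(a[:3]/1000-p),4),"turn",np.round(Ro.from_matrix(R.T@T).as_rotvec(degrees=True),2))
print("t",s["t"],"p",p.round(4),"F",np.round(s["contact_force"],2),"w",s["width"],s["gripper_force"],"yaw",np.degrees(np.arctan2(R[1,1],R[0,1])))
E
python3 g.py 518.3 -235.2 120 -83.4; cat m.py|head -0
```

```text
shift [ 0.4022 -0.1716  0.0942] turn [-1.000e-01 -1.000e-02  1.402e+01]
t 0.1 p [ 0.2024 -0.5376  0.2137] F [-0.08  0.44  0.32] w 1.0034924776175411 0.0 yaw -69.3807608118836
```

Emit:
drive_tool([
  [0.01,-0.004,0.002,0,0,1,0.09],
  [0.03,-0.013,0.007,0,0,2,0.08],
  [0.06,-0.026,0.014,0,0,3,0.07],
  [0.1,-0.043,0.023,0,0,4,0.06],
  [0.14,-0.06,0.033,0,0,5,0.06],
  [0.18,-0.077,0.042,0,0,6,0.06],
  [0.22,-0.094,0.052,0,0,8,0.06],
  [0.26,-0.111,0.061,0,0,9,0.06],
  [0.3,-0.128,0.07,0,0,10,0.06],
  [0.34,-0.145,0.08,0,0,12,0.06],
  [0.37,-0.158,0.087,0,0,13,0.06],
  [0.39,-0.167,0.092,0,0,14,0.06],
  [0.4,-0.171,0.094,-0.1,0,14,0.06],
  [0.402,-0.1715,0.094,-0.1,0,14,0.06],
  [0.402,-0.1715,0.094,-0.1,0,14,0.06],
  [0.402,-0.1715,0.094,-0.1,0,14,0.06],
], squeeze=40)

```text
t: 1.7
tool_pos: [0.5178, -0.2372, 0.121]
eef_rot: [[0.993, 0.114, 0.001], [0.114, -0.993, -0.002], [0.0, 0.002, -1.0]]
contact_force: [0.2, -0.2, -0.4]
width: 0.653
gripper_force: 0.0
```

```bash
python3 g.py 518.3 -235.2 14 -83.4
```

```text
shift [ 0.0006 -0.0022  0.107 ] turn [ 0.13 -0.02 -0.05]
t 1.7 p [ 0.5178 -0.2372  0.121 ] F [ 0.23 -0.22 -0.35] w 0.6526408169702435 0.0 yaw -83.44935939789931
```

Emit:
drive_tool([
  [0,-0.002,0.02,0.1,0,0,0.06],
  [0,-0.002,0.045,0.1,0,0,0.06],
  [0,-0.002,0.07,0.1,0,0,0.06],
  [0,-0.002,0.09,0.1,0,0,0.06],
  [0,-0.002,0.1,0.1,0,0,0.06],
  [0,-0.002,0.105,0.1,0,0,0.06],
  [0,-0.002,0.106,0.1,0,0,0.06],
  [0,-0.002,0.106,0.1,0,0,0.06],
])

```text
t: 2.5
tool_pos: [0.5187, -0.235, 0.0156]
eef_rot: [[0.993, 0.115, 0.002], [0.115, -0.993, -0.001], [0.001, 0.001, -1.0]]
contact_force: [-0.4, 0.6, 0.1]
width: 0.652
gripper_force: 0.0
```

```bash
python3 - <<'E'
from bench import bot
import cv2
for n,b in(("side",(100,180,240,360)),("top",(190,245,320,390))):
    f=bot.read_camera(n)["frame"][b[0]:b[1],b[2]:b[3]]
    cv2.imwrite(f"pics/{n}1.png",cv2.resize(f,None,fx=5,fy=5,interpolation=2)[:,:,::-1])
E
python3 g.py 518.3 -235.2 14 -83.4
```

```text
shift [-0.0006  0.0002  0.0017] turn [ 0.08 -0.1   0.01]
t 2.6 p [ 0.5188 -0.2349  0.0157] F [ 0.29 -0.24  0.36] w 0.6528167990681887 0.0 yaw -83.38909291084344
```

View pics/side1.png

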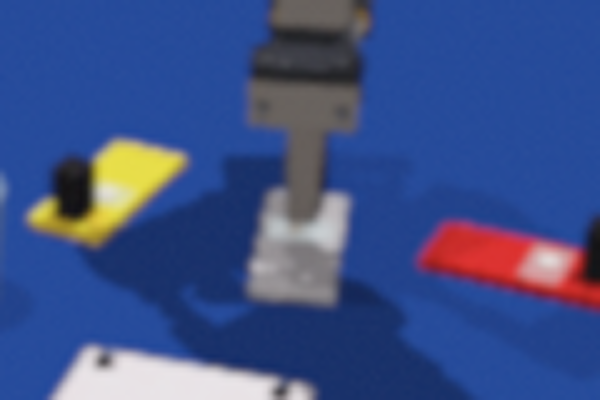

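The side crop shows the front finger centred over the carrier at about (305,215), hiding the post, with the neighbours clear. I'll close and lift.

Emit:
drive_tool([
  [0,0,0.001,0,0,0,0.03],
  [0,0,0.001,0,0,0,0.018],
  [0,0,0.001,0,0,0,0.015],
  [0,0,0.001,0,0,0,0.015],
  [0,0,0.001,0,0,0,0.015],
  [0,0,0.001,0,0,0,0.015],
  [0,0,0.001,0,0,0,0.015],
  [0,0,0.001,0,0,0,0.015],
], squeeze=40)

```text
t: 3.4
tool_pos: [0.5182, -0.2344, 0.0136]
eef_rot: [[0.993, 0.115, 0.0], [0.115, -0.993, -0.0], [0.0, 0.0, -1.0]]
contact_force: [-1.1, -0.7, -0.5]
width: 0.236
gripper_force: 40.0
```

```bash
python3 g.py 538.5 23.3 80 -93
```

```text
shift [ 0.0499 -0.2536 -0.0664] turn [ 0.01 -0.02  9.62]
t 3.4 p [ 0.5182 -0.2344  0.0136] F [-1.1  -0.72 -0.47] w 0.23648327624466864 40.00001013278961 yaw -83.38231441442355
```

Emit:
drive_tool([
  [0,0,-0.005,0,0,0,0.015],
  [0,0,-0.02,0,0,0,0.015],
  [0,0,-0.04,0,0,0,0.015],
  [0.002,-0.01,-0.058,0,0,0.4,0.015],
  [0.006,-0.03,-0.064,0,0,1,0.015],
  [0.012,-0.06,-0.066,0,0,2,0.015],
  [0.018,-0.09,-0.066,0,0,3.4,0.015],
  [0.024,-0.12,-0.066,0,0,4.6,0.015],
  [0.03,-0.15,-0.066,0,0,5.8,0.015],
  [0.036,-0.18,-0.066,0,0,7,0.015],
  [0.042,-0.21,-0.066,0,0,8,0.015],
  [0.046,-0.235,-0.066,0,0,9,0.015],
  [0.049,-0.249,-0.066,0,0,9.6,0.015],
  [0.05,-0.2535,-0.066,0,0,9.6,0.015],
  [0.05,-0.2535,-0.066,0,0,9.6,0.015],
  [0.05,-0.2535,-0.066,0,0,9.6,0.015],
])

```text
t: 5.0
tool_pos: [0.5387, 0.0226, 0.08]
eef_rot: [[0.999, -0.052, 0.001], [-0.052, -0.999, -0.0], [0.001, 0.0, -1.0]]
contact_force: [0.3, -0.3, -2.6]
width: 0.234
gripper_force: 40.0
```

```bash
python3 - <<'E'
from bench import bot
import cv2
for n,b in(("side",(130,260,180,340)),("top",(165,240,180,305))):
    f=bot.read_camera(n)["frame"][b[0]:b[1],b[2]:b[3]]
    cv2.imwrite(f"pics/{n}2.png",cv2.resize(f,None,fx=4.5,fy=4.5,interpolation=2)[:,:,::-1])
E
python3 g.py 538.5 23.3 34 -93
```

```text
shift [-0.0002 -0.0009  0.0458] turn [ 0.01 -0.02 -0.04]
t 5.1 p [0.5386 0.0224 0.0798] F [-0.27 -0.74 -1.28] w 0.23834323659305842 39.999539852142334 yaw -93.03987041488715
```

View pics/side2.png

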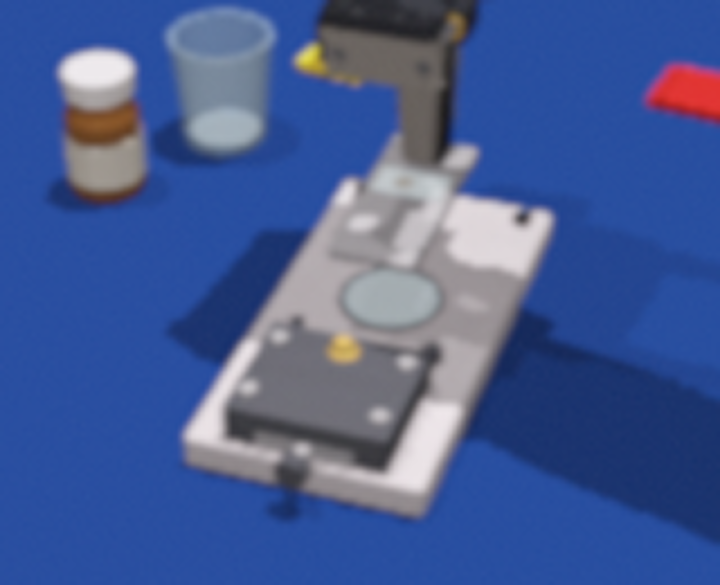

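The side crop shows the carrier held level above the stage's near end, lined up with the block (nose edge about (370,255)). The beaker and jar are clear. Next I'll lower it.

Emit:
drive_tool([
  [0,0,0.01,0,0,0,0.015],
  [0,0,0.025,0,0,0,0.015],
  [0,0,0.036,0,0,0,0.015],
  [0,0,0.041,0,0,0,0.015],
  [0,0,0.043,0,0,0,0.015],
  [0,0,0.043,0,0,0,0.015],
  [0,0,0.043,0,0,0,0.015],
])

```text
t: 5.8
tool_pos: [0.5391, 0.0232, 0.0371]
eef_rot: [[0.999, -0.052, 0.001], [-0.052, -0.999, -0.0], [0.001, 0.0, -1.0]]
contact_force: [0.4, 0.0, -1.8]
width: 0.236
gripper_force: 40.0
```

```bash
python3 g.py 538.5 23.3 34 -93
```

```text
shift [-0.0006 -0.0001  0.0031] turn [ 0.   -0.07  0.02]
t 5.8 p [0.5391 0.0232 0.0371] F [ 0.39  0.02 -1.83] w 0.23558397887266633 39.99954700469971 yaw -92.98144848120708
```

Emit:
drive_tool([
  [0,0,0.001,0,0,0,0.015],
  [0,0,0.002,0,0,0,0.015],
  [0,0,0.0025,0,0,0,0.015],
  [0,0,0.003,0,0,0,0.015],
  [0,0,0.003,0,0,0,0.015],
  [0,0,0.003,0,0,0,0.015],
])

```text
t: 6.4
tool_pos: [0.5386, 0.0232, 0.0337]
eef_rot: [[0.999, -0.052, 0.0], [-0.052, -0.999, 0.0], [0.0, -0.0, -1.0]]
contact_force: [0.4, 0.7, -0.7]
width: 0.237
gripper_force: 40.0
```

```bash
python3 g.py 538.5 23.3 33.6 -93; python3 - <<'E'
from bench import bot
import pickle
pickle.dump({"top":bot.read_camera("top"),"side":bot.read_camera("side")},open("c1.pkl","wb"))
from h import *
c=pickle.load(open("c1.pkl","rb"))["top"]
cv2.imwrite("pics/top3.png",cv2.resize(c["frame"][165:240,180:305],(800,480),interpolation=2)[:,:,::-1])
E
```

```text
shift [-0.0001 -0.      0.0001] turn [-0.   -0.02  0.02]
t 6.4 p [0.5386 0.0232 0.0337] F [ 0.41  0.72 -0.66] w 0.23700748326257226 39.99952554702759 yaw -92.98458348690075
```

View pics/top3.png

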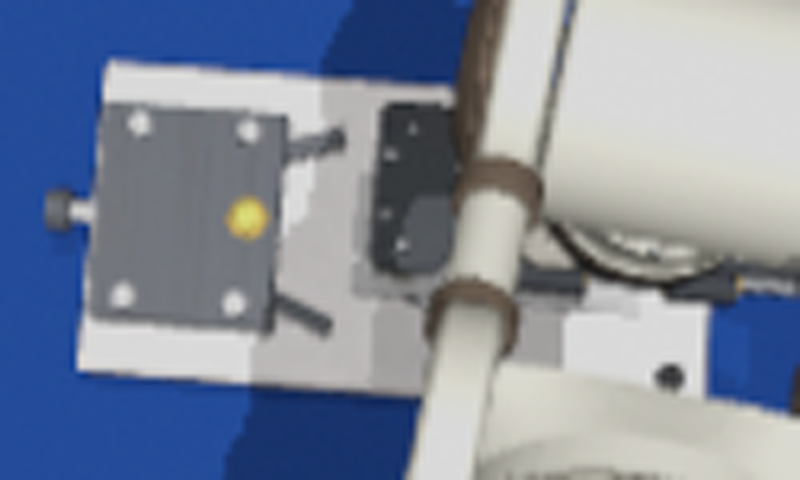

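The top crop shows the nose at about x=357, rows 172–293, short of the guides (their mouth ends at (285,150) and (275,300)). It's roughly on axis, so I'll measure the lateral offset from profiles.

```bash
python3 - <<'E'
import pickle
from h import *
C=pickle.load(open("c1.pkl","rb"));c=C["top"]
g=c["frame"].astype(int).sum(2)//3
print("cols 232-244 per row 186-216");
for r in range(186,216): print(r,g[r,230:248])
o=np.array([542.7,103.2]);a=np.radians(87);y=np.array([np.cos(a),np.sin(a)]);x=np.array([y[1],-y[0]])
def st(p): d=p[:,:2]*1000-o; return np.round(np.c_[d@x,d@y],1)
for u in [(285,150),(275,300)]: print("guide",st(ray(c,[(u[0]+.5)/6.4-.5+180,(u[1]+.5)/6.4-.5+165],.03)))
for u in [(360,172),(355,293)]: print("nose",st(ray(c,[(u[0]+.5)/6.4-.5+180,(u[1]+.5)/6.4-.5+165],.026)))
E
```

```text
cols 232-244 per row 186-216
186 [119  90  82  79 169 182 182 182 176  95  54  57  57  59  59  57  57  57]
187 [109  83  78  82 161 181 182 182 158  84  63  60  58  58  58  57  57  58]
188 [ 84 103 111 121 177 183 182 183 158  84  98  94  64  57  57  58  57  57]
189 [136 162 166 166 181 183 182 183 151  81 112 116  70  57  57  58  56  58]
190 [180 183 183 183 183 183 184 184 133  72  53  59  58  57  57  58  57  58]
191 [183 183 184 184 183 183 178 177 129  72  57  57  58  58  57  58  57  58]
192 [182 183 183 183 183 183 160 154 106  65  57  58  57  59  58  57  57  57]
193 [181 182 182 183 183 180 154 147  91  60  58  57  57  58  58  57  57  58]
194 [181 181 182 183 182 176 153 148  92  61  57  58  58  58  57  57  58  57]
195 [181 181 182 182 182 176 152 148  90  59  57  57  58  57  57  67  68  68]
196 [181 181 182 182 182 177 153 148  81  55  53  56  57  57  67  84  86  87]
197 [182 182 182 182 182 174 152 148  82  69  76  62  58  58  83  87  86  86]
198 [183 183 182 182 182 166 150 142  80  89 106  70  58  67  85  87  86  86]
199 [182 183 182 182 182 157 148 127  73  70  71  59  58 
[... 650 characters left out ...]
183 183 183 183 176 153 148 147 133 127 126  99  89  87 103 119 122 122]
209 [182 183 183 183 174 148 147 147 144 140 140 131 123 120 125 137 138 134]
210 [183 183 184 182 174 146 145 145 137 136 133 137 130 126 126 133 133 111]
211 [184 184 183 182 183 170 158 156 159 142 128 136 129  99  82 113 123  78]
212 [184 184 184 183 184 185 184 184 185 164 160 160 160 139 117 112 126  71]
213 [167 177 183 184 184 185 185 185 179 163 160 159 160 160 160 149 102  62]
214 [102 142 180 183 184 185 186 186 165 159 159 159 159 160 160 160 112  66]
215 [ 83  86 174 182 183 184 186 186 164 159 159 158 159 160 160 160  98  61]
guide [[31.2 55.8]]
guide [[-31.3  54.7]]
nose [[25.  24.2]]
nose [[-25.5  22.3]]
```

Emit:
drive_tool([
  [0.0004,-0.001,0.0003,0,0,0,0.015],
  [0.0008,-0.003,0.0003,0,0,0,0.015],
  [0.0008,-0.006,0.0003,0,0,0,0.015],
  [0.0008,-0.009,0.0003,0,0,0,0.015],
  [0.0008,-0.012,0.0003,0,0,0,0.015],
  [0.0008,-0.015,0.0003,0,0,0,0.015],
  [0.0008,-0.018,0.0003,0,0,0,0.015],
  [0.0008,-0.021,0.0003,0,0,0,0.015],
  [0.0008,-0.024,0.0003,0,0,0,0.015],
  [0.0008,-0.025,0.0003,0,0,0,0.015],
  [0.0008,-0.025,0.0003,0,0,0,0.015],
])

```text
t: 7.6
tool_pos: [0.541, 0.0484, 0.0336]
eef_rot: [[0.999, -0.052, 0.001], [-0.052, -0.999, 0.0], [0.001, -0.0, -1.0]]
contact_force: [0.2, -2.2, 4.7]
width: 0.239
gripper_force: 40.0
```

```bash
python3 g.py 538.5 23.3 33.6 -93; python3 - <<'E'
from bench import bot
import cv2
c=bot.read_camera("top");cv2.imwrite("pics/top4.png",cv2.resize(c["frame"][180:225,205:255],(750,600)[:2],interpolation=2)[:,:,::-1])
E
```

```text
shift [-0.0012  0.0252  0.    ] turn [-0.01 -0.05  0.02]
t 7.6 p [0.541  0.0484 0.0336] F [ 0.25 -2.24  4.75] w 0.23902198895010973 40.0015515089035 yaw -92.97656289509418
```

View pics/top4.png

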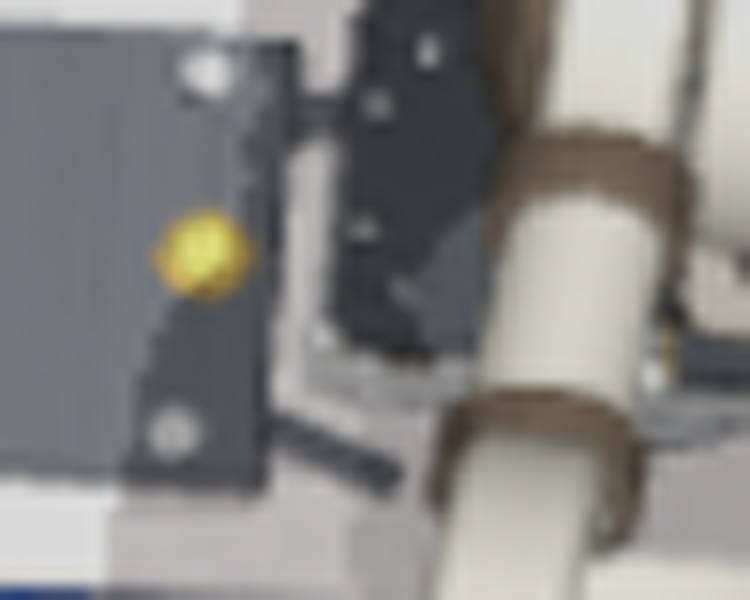

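The crop shows the nose edge at x≈300, with its lower corner near (305,388) just inside the lower guide, whose inner end is near (275,415). I'll check the lower gap numerically.

```bash
python3 - <<'E'
import pickle
from h import *
from bench import bot
c=bot.read_camera("top")
c["frame"]=np.mean([bot.read_camera("top")["frame"] for _ in range(3)],axis=0).round().astype(np.uint8)
pickle.dump(c,open("c2.pkl","wb"))
g=c["frame"].astype(int).sum(2)//3
print("cols",list(range(220,236)))
for r in range(184,218): print(r,g[r,220:236])
o=np.array([542.7,103.2,0]);a=np.radians(87);y=np.array([np.cos(a),np.sin(a),0]);x=np.array([y[1],-y[0],0]);
def S(X,Y,Z): return np.round(proj(c,(o+X*x+Y*y+np.array([0,0,Z]))/1000),2)[0]
print("mouth guide inner +-26.5 top", S(26.5,55,30),S(-26.5,55,30),"outer end ±36.5",S(36.5,30,30),S(-36.5,30,30))
print("plate ±25 @y48 z25.5",S(25,48,25.5),S(-25,48,25.5)," @y38 z28",S(25,38,28),S(-25,38,28))
print("block front corners",S(44.5,55,42),S(-44.5,55,42),"stage corners",S(65,135,20),S(-65,135,20),S(65,-125,20),S(-65,-125,20))
E
```

```text
cols [220, 221, 222, 223, 224, 225, 226, 227, 228, 229, 230, 231, 232, 233, 234, 235]
184 [143 121  99  83  71 145 179 183 110  57  55  57  62 132  74  56]
185 [159 124 116  87  71 145 179 174  92  52  54  57  55  59  58  58]
186 [145 121 116  87  69 131 162 134  71  65  67  57  57  58  58  58]
187 [120 119 109  85  67  79  82  79  57  90  96  60  56  57  57  57]
188 [116 118  89  80  66  79  82  69  53  81  91  60  57  58  57  58]
189 [116 111  86  80  61  73  87  66  58  59  53  56  58  57  58  57]
190 [117  89  81  80  67 101 120  86  61  57  57  57  58  58  58  57]
191 [117  89  80  81 107 158 158 110  66  58  57  57  58  57  57  57]
192 [118 100  82  81 144 177 168 114  68  58  58  58  57  58  58  58]
193 [119 110  86  81 145 178 166 108  65  58  58  58  58  58  58  57]
194 [120  89  81  78 144 178 162  95  60  58  58  58  58  58  58  58]
195 [121  89  81  70 154 179 162  96  61  59  56  57  58  58  58  58]
196 [126  89  81  70 173 182 159  91  76  85  54  57  58  59  58  67]
197 [129  92  81  68 173 182 154  78  89 105  63  57  59  59  67  85]
198 [139 101  83  71 173 182 154  
[... 999 characters left out ...]
158 151  81  55]
213 [ 84  82  66 102  93  83  82  82 101 122 143 153 158 135  72  61]
214 [ 82  82  80 140 129 106  89  83  83  70  83 119 154 132  73  81]
215 [ 79  78  77 160 167 156 141 110  89  70  67  78 150 113  71 105]
216 [ 97  85  95 178 184 185 186 160 128 101  76 111 152 102  70 126]
217 [143 130 151 181 185 186 186 185 170 146 120 137 155 108  77 144]
mouth guide inner +-26.5 top [224.26 189.8 ] [222.58 209.64] outer end ±36.5 [233.97 186.8 ] [231.75 214.13]
plate ±25 @y48 z25.5 [226.93 190.82] [225.36 209.46]  @y38 z28 [230.64 190.96] [229.1  209.64]
block front corners [224.6  182.32] [221.73 216.02] stage corners [195.95 174.05] [191.32 222.26] [292.39 181.33] [289.51 229.61]
```

The gap is larger on the −x side, so the nose sits about 1.2 mm too far +x. I'll correct that, ease the downward pressure, and enter the mouth.

Emit:
drive_tool([
  [-0.0006,0,-0.0002,0,0,0,0.015],
  [-0.0012,-0.001,-0.0002,0,0,0,0.015],
  [-0.0012,-0.003,-0.0002,0,0,0,0.015],
  [-0.0012,-0.005,-0.0002,0,0,0,0.015],
  [-0.0012,-0.007,-0.0002,0,0,0,0.015],
  [-0.0012,-0.009,-0.0002,0,0,0,0.015],
  [-0.0012,-0.011,-0.0002,0,0,0,0.015],
  [-0.0012,-0.011,-0.0002,0,0,0,0.015],
])

```text
t: 8.65
tool_pos: [0.54, 0.0594, 0.0336]
eef_rot: [[0.999, -0.052, 0.0], [-0.052, -0.999, -0.0], [0.0, 0.0, -1.0]]
contact_force: [-0.8, -3.4, 5.3]
width: 0.236
gripper_force: 40.0
```

```bash
python3 - <<'E'
from bench import bot
import numpy as np
s=bot.read_state();print(s["contact_force"].round(2),s["torque"].round(3),s["tool_pos"].round(4))
E
```

```text
[-0.82 -3.37  5.28] [-0.531 -0.004 -0.035] [0.54   0.0594 0.0336]
```

Emit:
drive_tool([
  [0,0,-0.0003,0,0,0,0.015],
  [0,0,-0.0003,0,0,0,0.015],
  [0,-0.001,-0.0003,0,0,0,0.015],
  [0,-0.002,-0.0003,0,0,0,0.015],
  [0,-0.003,-0.0003,0,0,0,0.015],
  [0,-0.003,-0.0003,0,0,0,0.015],
])

```text
t: 9.25
tool_pos: [0.5399, 0.0625, 0.0336]
eef_rot: [[0.999, -0.052, -0.0], [-0.052, -0.999, 0.0], [-0.0, -0.0, -1.0]]
contact_force: [0.1, -1.7, 3.4]
width: 0.235
gripper_force: 40.0
```

Emit:
drive_tool([
  [0,-0.001,-0.0001,0,0,0,0.015],
  [0,-0.002,-0.0001,0,0,0,0.015],
  [0,-0.003,-0.0001,0,0,0,0.015],
  [0,-0.004,-0.0001,0,0,0,0.015],
  [0,-0.004,-0.0001,0,0,0,0.015],
])

```text
t: 9.75
tool_pos: [0.5401, 0.0666, 0.0337]
eef_rot: [[0.999, -0.052, -0.0], [-0.052, -0.999, 0.001], [-0.0, -0.001, -1.0]]
contact_force: [0.0, -0.5, -0.1]
width: 0.236
gripper_force: 40.0
```

Emit:
drive_tool([
  [0,-0.001,0,0,0,0,0.015],
  [0,-0.002,0,0,0,0,0.015],
  [0,-0.003,0,0,0,0,0.015],
  [0,-0.004,0,0,0,0,0.015],
  [0,-0.004,0,0,0,0,0.015],
])

```text
t: 10.25
tool_pos: [0.5404, 0.0703, 0.0337]
eef_rot: [[0.999, -0.052, -0.0], [-0.052, -0.999, -0.0], [-0.0, 0.0, -1.0]]
contact_force: [-0.2, -0.2, -0.7]
width: 0.239
gripper_force: 40.0
```

Emit:
drive_tool([
  [0,-0.001,0,0,0,0,0.015],
  [0,-0.002,0,0,0,0,0.015],
  [0,-0.003,0,0,0,0,0.015],
  [0,-0.003,0,0,0,0,0.015],
])

```text
t: 10.65
tool_pos: [0.5407, 0.0726, 0.0338]
eef_rot: [[0.999, -0.052, -0.0], [-0.052, -0.999, -0.001], [-0.0, 0.001, -1.0]]
contact_force: [0.4, -5.3, -1.8]
width: 0.235
gripper_force: 40.0
```

Emit:
drive_tool([
  [0,-0.001,0,0,0,0,0.015],
  [0,-0.002,0,0,0,0,0.015],
  [0,-0.002,0,0,0,0,0.015],
])

```text
t: 10.95
tool_pos: [0.5408, 0.075, 0.0338]
eef_rot: [[0.999, -0.052, 0.0], [-0.052, -0.999, -0.0], [0.0, 0.0, -1.0]]
contact_force: [1.1, -4.2, -2.3]
width: 0.237
gripper_force: 40.0
```

Emit:
drive_tool([
  [0,-0.001,0,0,0,0,0.015],
  [0,-0.002,0,0,0,0,0.015],
  [0,-0.002,0,0,0,0,0.015],
])

```text
t: 11.25
tool_pos: [0.5408, 0.0776, 0.0337]
eef_rot: [[0.999, -0.052, -0.0], [-0.052, -0.999, 0.001], [-0.0, -0.001, -1.0]]
contact_force: [-0.1, -3.6, -3.0]
width: 0.241
gripper_force: 40.0
```

Emit:
drive_tool([
  [0,-0.001,0,0,0,0,0.015],
  [0,-0.002,0,0,0,0,0.015],
  [0,-0.002,0,0,0,0,0.015],
])

```text
t: 11.55
tool_pos: [0.5409, 0.0796, 0.0337]
eef_rot: [[0.999, -0.052, -0.0], [-0.052, -0.999, 0.001], [-0.0, -0.001, -1.0]]
contact_force: [0.5, -1.1, -3.0]
width: 0.236
gripper_force: 40.0
```

Past the pin's entry, and the drag is showing. From here I'll feel for the stop 1 mm at a time.

Emit:
drive_tool([
  [0,-0.0005,0.0001,0,0,0,0.015],
  [0,-0.001,0.0001,0,0,0,0.015],
  [0,-0.001,0.0001,0,0,0,0.015],
])

```text
t: 11.85
tool_pos: [0.5411, 0.0804, 0.0338]
eef_rot: [[0.999, -0.052, 0.0], [-0.052, -0.999, 0.0], [0.0, -0.0, -1.0]]
contact_force: [-0.2, -1.8, -3.3]
width: 0.236
gripper_force: 40.0
```

Emit:
drive_tool([
  [0,-0.0005,0.0002,0,0,0,0.015],
  [0,-0.001,0.0002,0,0,0,0.015],
  [0,-0.001,0.0002,0,0,0,0.015],
])

```text
t: 12.15
tool_pos: [0.5413, 0.0812, 0.0337]
eef_rot: [[0.999, -0.052, 0.0], [-0.052, -0.999, -0.0], [0.0, 0.0, -1.0]]
contact_force: [-1.1, -3.7, -1.8]
width: 0.24
gripper_force: 40.0
```

Emit:
drive_tool([
  [0,-0.0005,0.0001,0,0,0,0.015],
  [0,-0.001,0.0001,0,0,0,0.015],
  [0,-0.001,0.0001,0,0,0,0.015],
])

```text
t: 12.45
tool_pos: [0.5414, 0.0822, 0.0337]
eef_rot: [[0.999, -0.052, 0.001], [-0.052, -0.999, 0.0], [0.001, -0.0, -1.0]]
contact_force: [-0.8, -4.1, -0.4]
width: 0.237
gripper_force: 40.0
```

Emit:
drive_tool([
  [0,-0.0005,0,0,0,0,0.015],
  [0,-0.001,0,0,0,0,0.015],
  [0,-0.001,0,0,0,0,0.015],
])

```text
t: 12.75
tool_pos: [0.5415, 0.0833, 0.0337]
eef_rot: [[0.999, -0.052, 0.001], [-0.052, -0.999, 0.0], [0.001, -0.0, -1.0]]
contact_force: [-1.0, -3.7, -1.1]
width: 0.238
gripper_force: 40.0
```

Emit:
drive_tool([
  [0,-0.0005,0,0,0,0,0.015],
  [0,-0.001,0,0,0,0,0.015],
  [0,-0.001,0,0,0,0,0.015],
])

```text
t: 13.05
tool_pos: [0.5416, 0.0842, 0.0337]
eef_rot: [[0.999, -0.052, 0.001], [-0.052, -0.999, 0.0], [0.001, -0.0, -1.0]]
contact_force: [-0.2, -4.5, -0.4]
width: 0.235
gripper_force: 40.0
```

Emit:
drive_tool([
  [0,-0.0005,0,0,0,0,0.015],
  [0,-0.001,0,0,0,0,0.015],
  [0,-0.001,0,0,0,0,0.015],
])

```text
t: 13.35
tool_pos: [0.5416, 0.0852, 0.0336]
eef_rot: [[0.999, -0.052, 0.001], [-0.052, -0.999, -0.0], [0.001, -0.0, -1.0]]
contact_force: [0.3, -5.1, -0.2]
width: 0.236
gripper_force: 40.0
```

Emit:
drive_tool([
  [0,-0.0005,0,0,0,0,0.015],
  [0,-0.001,0,0,0,0,0.015],
  [0,-0.001,0,0,0,0,0.015],
])

```text
t: 13.65
tool_pos: [0.5416, 0.0862, 0.0336]
eef_rot: [[0.999, -0.052, 0.001], [-0.052, -0.999, 0.0], [0.001, -0.0, -1.0]]
contact_force: [0.1, -4.3, 0.9]
width: 0.235
gripper_force: 40.0
```

Emit:
drive_tool([
  [0,-0.0005,0,0,0,0,0.015],
  [0,-0.001,0,0,0,0,0.015],
  [0,-0.001,0,0,0,0,0.015],
])

```text
t: 13.95
tool_pos: [0.5417, 0.0872, 0.0337]
eef_rot: [[0.999, -0.052, 0.001], [-0.052, -0.999, -0.0], [0.001, 0.0, -1.0]]
contact_force: [-0.6, -5.3, -1.2]
width: 0.236
gripper_force: 40.0
```

Emit:
drive_tool([
  [0,-0.0005,0,0,0,0,0.015],
  [0,-0.001,0,0,0,0,0.015],
  [0,-0.001,0,0,0,0,0.015],
])

```text
t: 14.25
tool_pos: [0.5417, 0.0882, 0.0337]
eef_rot: [[0.999, -0.052, 0.001], [-0.052, -0.999, 0.0], [0.001, -0.0, -1.0]]
contact_force: [-0.5, -4.6, 0.0]
width: 0.238
gripper_force: 40.0
```

Emit:
drive_tool([
  [0,-0.0005,0,0,0,0,0.015],
  [0,-0.001,0,0,0,0,0.015],
  [0,-0.001,0,0,0,0,0.015],
])

```text
t: 14.55
tool_pos: [0.5417, 0.0892, 0.0336]
eef_rot: [[0.999, -0.052, 0.0], [-0.052, -0.999, 0.0], [0.0, -0.0, -1.0]]
contact_force: [-0.3, -4.7, 0.8]
width: 0.237
gripper_force: 40.0
```

Emit:
drive_tool([
  [0,-0.0005,0,0,0,0,0.015],
  [0,-0.001,0,0,0,0,0.015],
  [0,-0.001,0,0,0,0,0.015],
])

```text
t: 14.85
tool_pos: [0.5418, 0.0901, 0.0337]
eef_rot: [[0.999, -0.052, 0.001], [-0.052, -0.999, -0.0], [0.001, 0.0, -1.0]]
contact_force: [0.1, -5.6, 1.6]
width: 0.236
gripper_force: 40.0
```

Emit:
drive_tool([
  [0,-0.0005,0,0,0,0,0.015],
  [0,-0.001,0,0,0,0,0.015],
  [0,-0.001,0,0,0,0,0.015],
])

```text
t: 15.15
tool_pos: [0.5419, 0.0911, 0.0337]
eef_rot: [[0.999, -0.052, 0.0], [-0.052, -0.999, -0.0], [0.0, 0.0, -1.0]]
contact_force: [-0.2, -5.0, -0.3]
width: 0.239
gripper_force: 40.0
```

Emit:
drive_tool([
  [0,-0.0005,0,0,0,0,0.015],
  [0,-0.001,0,0,0,0,0.015],
  [0,-0.001,0,0,0,0,0.015],
])

```text
t: 15.45
tool_pos: [0.5419, 0.0922, 0.0336]
eef_rot: [[0.999, -0.052, 0.0], [-0.052, -0.999, 0.0], [0.0, -0.0, -1.0]]
contact_force: [0.1, -5.1, 0.9]
width: 0.236
gripper_force: 40.0
```

Emit:
drive_tool([
  [0,-0.0005,0,0,0,0,0.015],
  [0,-0.001,0,0,0,0,0.015],
  [0,-0.001,0,0,0,0,0.015],
])

```text
t: 15.75
tool_pos: [0.542, 0.0931, 0.0337]
eef_rot: [[0.999, -0.052, 0.0], [-0.052, -0.999, -0.0], [0.001, 0.0, -1.0]]
contact_force: [-0.2, -4.2, 1.0]
width: 0.235
gripper_force: 40.0
```

Emit:
drive_tool([
  [0,-0.0005,0,0,0,0,0.015],
  [0,-0.001,0,0,0,0,0.015],
  [0,-0.001,0,0,0,0,0.015],
])

```text
t: 16.05
tool_pos: [0.542, 0.0941, 0.0336]
eef_rot: [[0.999, -0.052, 0.0], [-0.052, -0.999, -0.0], [0.0, 0.0, -1.0]]
contact_force: [-0.1, -5.1, -0.2]
width: 0.235
gripper_force: 40.0
```

Emit:
drive_tool([
  [0,-0.0005,0,0,0,0,0.015],
  [0,-0.001,0,0,0,0,0.015],
  [0,-0.001,0,0,0,0,0.015],
])

```text
t: 16.35
tool_pos: [0.542, 0.0949, 0.0336]
eef_rot: [[0.999, -0.052, 0.0], [-0.052, -0.999, -0.0], [0.0, 0.0, -1.0]]
contact_force: [-0.1, -5.9, 1.0]
width: 0.242
gripper_force: 40.0
```

Emit:
drive_tool([
  [0,-0.0005,0,0,0,0,0.015],
  [0,-0.001,0,0,0,0,0.015],
  [0,-0.001,0,0,0,0,0.015],
])

```text
t: 16.65
tool_pos: [0.5421, 0.0959, 0.0337]
eef_rot: [[0.999, -0.052, 0.0], [-0.052, -0.999, -0.0], [0.0, 0.0, -1.0]]
contact_force: [0.2, -6.2, 0.4]
width: 0.234
gripper_force: 40.0
```

Emit:
drive_tool([
  [0,-0.0005,0,0,0,0,0.015],
  [0,-0.001,0,0,0,0,0.015],
  [0,-0.001,0,0,0,0,0.015],
])

```text
t: 16.95
tool_pos: [0.5421, 0.0968, 0.0337]
eef_rot: [[0.999, -0.052, 0.0], [-0.052, -0.999, -0.001], [0.0, 0.001, -1.0]]
contact_force: [-0.5, -6.4, 0.7]
width: 0.231
gripper_force: 40.0
```

Emit:
drive_tool([
  [0,-0.0005,0,0,0,0,0.015],
  [0,-0.001,0,0,0,0,0.015],
  [0,-0.001,0,0,0,0,0.015],
])

```text
t: 17.25
tool_pos: [0.5422, 0.0975, 0.0337]
eef_rot: [[0.999, -0.052, 0.0], [-0.052, -0.999, -0.001], [0.0, 0.001, -1.0]]
contact_force: [-1.2, -7.3, 1.1]
width: 0.241
gripper_force: 40.0
```

Emit:
drive_tool([
  [0,-0.0003,0,0,0,0,0.015],
  [0,-0.0005,0,0,0,0,0.015],
  [0,-0.0005,0,0,0,0,0.015],
])

```text
t: 17.55
tool_pos: [0.5422, 0.0975, 0.0338]
eef_rot: [[0.999, -0.052, 0.0], [-0.052, -0.999, -0.002], [0.0, 0.002, -1.0]]
contact_force: [-1.8, -9.0, 1.9]
width: 0.236
gripper_force: 40.0
```

Position has stopped and force is rising, so that's the rigid stop. I'll press up in small steps, allowing for the ~5 N of pin drag.

Emit:
drive_tool([
  [-0.0001,-0.0003,0,0,0,0,0.015],
  [-0.0002,-0.0006,0,0,0,0,0.015],
  [-0.0002,-0.0006,0,0,0,0,0.015],
])

```text
t: 17.85
tool_pos: [0.5423, 0.0976, 0.0339]
eef_rot: [[0.999, -0.052, 0.0], [-0.052, -0.999, -0.003], [0.001, 0.003, -1.0]]
contact_force: [-1.2, -10.9, 2.0]
width: 0.237
gripper_force: 40.0
```

Emit:
drive_tool([
  [0,-0.0003,0,0.1,0,0,0.015],
  [0,-0.0006,0,0.2,0,0,0.015],
  [0,-0.0006,0,0.2,0,0,0.015],
])

```text
t: 18.15
tool_pos: [0.5422, 0.0977, 0.0337]
eef_rot: [[0.999, -0.052, 0.0], [-0.052, -0.999, -0.0], [0.0, 0.0, -1.0]]
contact_force: [-0.3, -13.3, 0.3]
width: 0.241
gripper_force: 40.0
```

Level again at 13 N on the wrist. A little more brings the stop itself to about 12 N.

Emit:
drive_tool([
  [0,-0.0003,0,0.05,0,0,0.015],
  [0,-0.0007,0,0.1,0,0,0.015],
  [0,-0.0007,0,0.1,0,0,0.015],
  [0,-0.0007,0,0.1,0,0,0.015],
])

```text
t: 18.55
tool_pos: [0.5422, 0.0978, 0.0337]
eef_rot: [[0.999, -0.051, 0.0], [-0.051, -0.999, 0.0], [0.0, -0.0, -1.0]]
contact_force: [-0.8, -14.6, 1.0]
width: 0.238
gripper_force: 40.0
```

Emit:
drive_tool([
  [0,-0.0004,0,0.05,0,0,0.015],
  [0,-0.0007,0,0.05,0,0,0.015],
  [0,-0.0007,0,0.05,0,0,0.015],
  [0,-0.0007,0,0.05,0,0,0.015],
  [0,-0.0007,0,0.05,0,0,0.015],
])

```text
t: 19.05
tool_pos: [0.5423, 0.0978, 0.0337]
eef_rot: [[0.999, -0.051, 0.0], [-0.051, -0.999, 0.0], [0.0, -0.0, -1.0]]
contact_force: [-1.7, -16.9, 1.4]
width: 0.235
gripper_force: 40.0
```

Pressed home: 17 N at the wrist, about 12 N on the stop. I'll ease off before letting go.

Emit:
drive_tool([
  [0,0.0005,0,-0.05,0,0,0.015],
  [0,0.001,0,-0.1,0,0,0.015],
  [0,0.0015,0,-0.15,0,0,0.015],
  [0,0.002,0,-0.2,0,0,0.015],
  [0,0.0025,0,-0.2,0,0,0.015],
  [0,0.0025,0,-0.2,0,0,0.015],
  [0,0.0025,0,-0.2,0,0,0.015],
])

```text
t: 19.75
tool_pos: [0.5422, 0.0977, 0.0336]
eef_rot: [[0.999, -0.052, 0.001], [-0.052, -0.999, 0.001], [0.001, -0.001, -1.0]]
contact_force: [0.4, -8.4, 0.4]
width: 0.235
gripper_force: 40.0
```

Emit:
drive_tool([
  [0,0.0005,0,-0.05,0,0,0.015],
  [0,0.001,0,-0.1,0,0,0.015],
  [0,0.0014,0,-0.1,0,0,0.015],
  [0,0.0014,0,-0.1,0,0,0.015],
], squeeze=20)

```text
t: 20.15
tool_pos: [0.5421, 0.0976, 0.0337]
eef_rot: [[0.999, -0.052, 0.001], [-0.052, -0.999, 0.001], [0.001, -0.001, -1.0]]
contact_force: [0.8, -3.6, 0.8]
width: 0.238
gripper_force: 20.0
```

Emit:
drive_tool([
  [0,0.0003,0,0,0,0,0.015],
  [0,0.0004,0,0,0,0,0.015],
  [0,0.0004,0,0,0,0,0.015],
], squeeze=6)

```text
t: 20.45
tool_pos: [0.5421, 0.0976, 0.0336]
eef_rot: [[0.999, -0.052, 0.001], [-0.052, -0.999, 0.002], [0.001, -0.002, -1.0]]
contact_force: [2.5, 0.6, -0.1]
width: 0.239
gripper_force: 6.0
```

Emit:
drive_tool([
  [0,0,0,0,0,0,0.022],
  [0,0,0,0,0,0,0.0235],
  [0,0,0,0,0,0,0.025],
  [0,0,0,0,0,0,0.028],
  [0,0,0,0,0,0,0.032],
  [0,0,0,0,0,0,0.036],
  [0,0,0,0,0,0,0.04],
  [0,0,0,0,0,0,0.044],
  [0,0,0,0,0,0,0.046],
  [0,0,0,0,0,0,0.046],
], squeeze=3)

```text
t: 21.45
tool_pos: [0.5418, 0.097, 0.0335]
eef_rot: [[0.999, -0.052, 0.0], [-0.052, -0.999, 0.001], [0.0, -0.001, -1.0]]
contact_force: [0.4, -0.1, 0.3]
width: 0.499
gripper_force: 0.0
```

```bash
python3 g.py 540 97.7 33.6 -93
```

```text
shift [-0.0018 -0.0006 -0.0001] turn [-0.05 -0.01  0.01]
t 21.45 p [0.5418 0.097  0.0335] F [ 0.4  -0.13  0.26] w 0.49880738334791314 0.0 yaw -92.98554371337777
```

Released. I can't see whether it crept back as the arm relaxed, so I'll nudge it once more with the rear finger, without gripping, to be sure it's home.

Emit:
drive_tool([
  [0,0,0,0,0,0,0.038],
  [0,0,0,0,0,0,0.032],
  [0,0,0,0,0,0,0.028],
  [0,0,0,0,0,0,0.028],
  [0,-0.0005,0,0,0,0,0.028],
  [0,-0.001,0,0,0,0,0.028],
  [0,-0.0015,0,0,0,0,0.028],
  [0,-0.002,0,0,0,0,0.028],
  [0,-0.0025,0,0,0,0,0.028],
  [0,-0.003,0,0,0,0,0.028],
  [0,-0.003,0,0,0,0,0.028],
], squeeze=40)

```text
t: 22.55
tool_pos: [0.542, 0.1001, 0.0335]
eef_rot: [[0.999, -0.052, 0.0], [-0.052, -0.999, 0.001], [0.0, -0.001, -1.0]]
contact_force: [0.6, 0.1, -0.5]
width: 0.303
gripper_force: 0.0
```

Emit:
drive_tool([
  [0,-0.0005,0,0,0,0,0.028],
  [0,-0.001,0,0,0,0,0.028],
  [0,-0.0015,0,0,0,0,0.028],
  [0,-0.002,0,0,0,0,0.028],
  [0,-0.002,0,0,0,0,0.028],
])

```text
t: 23.05
tool_pos: [0.5421, 0.1006, 0.0335]
eef_rot: [[0.999, -0.052, -0.0], [-0.052, -0.999, -0.002], [0.0, 0.002, -1.0]]
contact_force: [0.1, -6.2, 0.8]
width: 0.304
gripper_force: 3.4
```

Emit:
drive_tool([
  [0,-0.0005,0,0.05,0,0,0.028],
  [0,-0.001,0,0.1,0,0,0.028],
  [0,-0.0015,0,0.2,0,0,0.028],
  [0,-0.002,0,0.2,0,0,0.028],
  [0,-0.002,0,0.2,0,0,0.028],
])

```text
t: 23.55
tool_pos: [0.5423, 0.1008, 0.0336]
eef_rot: [[0.999, -0.051, -0.0], [-0.051, -0.999, -0.001], [-0.0, 0.001, -1.0]]
contact_force: [-1.6, -13.7, 1.9]
width: 0.308
gripper_force: 6.7
```

Still home: contact came where expected and it didn't move under 13.7 N. Backing the finger off, opening and lifting away.

Emit:
drive_tool([
  [0,0.001,0,-0.1,0,0,0.028],
  [0,0.002,0,-0.2,0,0,0.028],
  [0,0.003,0,-0.2,0,0,0.028],
  [0,0.004,0,-0.2,0,0,0.028],
  [0,0.005,0,-0.2,0,0,0.028],
  [0,0.006,0,-0.2,0,0,0.03],
  [0,0.0063,0,-0.2,0,0,0.036],
  [0,0.0063,0,-0.2,0,0,0.045],
  [0,0.0063,0,-0.2,0,0,0.05],
  [0,0.0063,0,-0.2,0,0,0.05],
  [0,0.0063,-0.003,-0.2,0,0,0.05],
  [0,0.0063,-0.01,-0.2,0,0,0.05],
  [0,0.0063,-0.025,-0.2,0,0,0.05],
  [0,0.0063,-0.045,-0.2,0,0,0.05],
  [0,0.0063,-0.075,-0.2,0,0,0.05],
  [0,0.0063,-0.11,-0.2,0,0,0.05],
  [0,0.0063,-0.14,-0.2,0,0,0.05],
  [0,0.0063,-0.155,-0.2,0,0,0.05],
  [0,0.0063,-0.16,-0.2,0,0,0.05],
  [0,0.0063,-0.16,-0.2,0,0,0.05],
])

```text
t: 25.55
tool_pos: [0.5418, 0.097, 0.1936]
eef_rot: [[0.999, -0.052, 0.001], [-0.052, -0.999, 0.001], [0.001, -0.001, -1.0]]
contact_force: [0.1, 0.6, -0.5]
width: 0.547
gripper_force: 0.0
```

```bash
python3 g.py 540 97.7 33.6 -93; python3 - <<'E'
from bench import bot
import cv2
f=bot.read_camera("side")["frame"][100:260,170:350]
cv2.imwrite("pics/side5.png",cv2.resize(f,None,fx=3.7,fy=3.7,interpolation=2)[:,:,::-1])
E
```

```text
shift [-0.0019 -0.0005  0.16  ] turn [-0.05 -0.03  0.01]
t 25.55 p [0.5418 0.097  0.1936] F [ 0.14  0.55 -0.52] w 0.5465301520868631 0.0 yaw -92.98668629562553
```

View pics/side5.png

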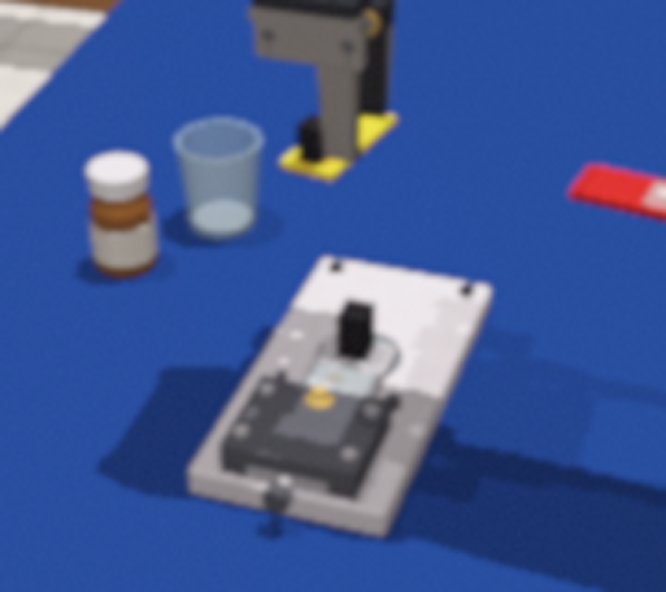

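The side crop shows the carrier flat on the stage, its front end under the block and its post upright at about (355,330). The gripper is clear above it, and the jar, beaker and look-alikes are undisturbed.

```bash
python3 -c "
from bench import bot
print(bot.close_job())"
```

```text
the job is handed in; nothing more can be done
None
```

The carrier is in under the block and was pressed home against the stop with about 12 N (17 N at the wrist, including pin drag), then released flat; a second push showed it had not crept back, nothing else in view was disturbed, and the job was handed in at about 26 s.

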